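# Pin the two sliding bars of a carving stop

### The job

Lock the carving stop: take the wing-headed pin from the wooden rack and thread it upright down through the slot of the steel clevis, through the holes of the upper and the lower sliding bar and into the hole of the base, until its collar sits flat on the clevis, then let go. Both bars have slid out of line, so feel for each hole with light pressure (10 N will do, never 60) and bring the bars into line as you go; leave the round-knobbed pin in the rack and the things round about where they are.

Things in the scene. Friction and masses are not known exactly. Their poses are not given: they have to be found in the camera images.
- clevis: steel clevis fixed to the bench, origin under its centre, z up, y along the slot; side cheeks on a base 70x110x18 mm. Top plate: 70x80 mm, underside 42, top 50 mm up, slot 14 mm wide (x), 50 long (y). Base hole: 14 mm wide, from 18 down to 2 mm up, exactly under the slot's middle. Wooden stop blocks on the bars' ends (up to 44 mm above the bench) stand out to y = +-114 mm at most
- clevis_slot (a point): middle of the slot, level with the top face of the clevis, 50 mm up; axes as the clevis. Two steel bars 40 mm wide slide along y inside (upper: top face 39 mm up, lower: 28; each 8 mm thick, 14 mm hole). Not measured: the upper bar's hole starts 6 to 15 mm off the middle to +y, the lower one's 6 to 15 mm to -y. Each stays put until pushed with about 5 N; a pin pressed on it harder than about 7 N drags it along. Pushed sideways the pin binds: ease off, then press
- pin_rack: wooden block 60x140x50 mm fixed to the bench, origin under its centre, z up, y along it; two upright holes at y = +40 and -40 mm, 15 mm wide, each with a pin standing in it, its collar on the block's top. Either pin may be in either hole
- wing_pin_grip (a point): centre of the flat wing of the locking pin: a steel pin of 0.08 to 0.17 kg standing upright in the rack, z up its axis. Wing 14 mm thick (x), 28 wide (y), 30 high, 15 mm above and below this point; under it a collar 24 mm across, 5 mm thick; under that a shank 12 mm across and 44 mm long. This point lies 64 mm above the shank's tip
- wing_pin_tip (a point): centre of the wing pin's lower end, 44 mm below the collar's underside; tapered over the last 6 mm from 12 to 5 mm across; axes as the wing. Pin fully home: this point 6 mm above the bench, under the slot's middle
- knob_pin: the other pin in the rack, shorter shank (26 mm), round knob 20 mm across, origin at its tip 24 mm above the bench; not wanted, leave it
- sand_block: cork sanding block 51x93x28 mm on the bench, origin under its centre; bystander
- wax_tin: round tin 68 mm across, 30 mm high, origin under its centre; bystander
Not all that is in view belongs to the job. Leave any blue or green look-alike of the part that bears wing_pin_grip alone.

How it is judged (in metres and radians):
On the way:
1. the wing pin is drawn up out of the rack (height (world z) of wing_pin_tip above 0.055 m), for 0.1 s.
At the end, for the whole second after the job is handed in: the wing pin stands upright (within 0.06 rad) through both bars with its tip 3 to 8.5 mm above the bench (fully home is 6) and within 3 mm of the slot's middle in plan, and stays there released (z of wing_pin_tip in the frame of clevis between 0.003 and 0.0085 m and horizontal distance between wing_pin_tip and clevis_slot below 0.003 m and angle between wing_pin_tip's own z axis and vertical below 0.06 rad); the robot touches nothing.
It fails at once if anything presses on the clevis or its bars with more than 60 N (contact force between clevis and anything else above 60 N).
It fails at once if the round-knobbed pin is moved by more than 10 mm (distance of knob_pin from where it was at the start of the episode above 0.01 m).
It fails at once if the sanding block is moved by more than 20 mm (distance of sand_block from where it was at the start of the episode above 0.02 m).
It fails at once if the round tin is moved by more than 20 mm (distance of wax_tin from where it was at the start of the episode above 0.02 m).
It also fails if it takes over 56 s, if anything falls off the work surface, if the arm or the gripper's body presses on something with over 40 N, if the wrist force passes 120 N, or if a joint passes its speed limit or range.

### The arm

A 6-joint arm with a two-finger parallel gripper is mounted at the origin on a cart in front of the work surface, level with it; the furniture and walls round the work are solid. World frame = base frame: x ahead of the robot, y to its left, z up, the work surface at z = 0. Lengths are in mm, angles in rad, forces in N, time in s.
With the tool pointing down it reaches from about 275 to 750 mm from the base axis. Payload 10.2 kg.
Tool frame: the origin (TCP) lies midway between the tips of the shut fingers; the grasp point (between the pads) lies 19 mm behind it; z points along the fingers, y is the line along which they close (so a half turn about z gives the same grasp; the last joint's range is limited). The gripper opens to 85 mm and grips with 20 to 120 N. Pads are 22 mm wide; open, the fingers measure 114 mm over their backs; the gripper's body (76 mm by 85 mm) begins 54 mm behind the grasp point. The pads swing forward as they close: fully open they stand 13 mm farther back than shut.
Start: joints at [1.119, 0.313, 1.498, -0, 1.331, -0.223], TCP at [119.087, 511.321, 231.294] pointing down, gripper open.
Joint ranges: [-2.94, 2.94], [-0.97, 2.17], [0.19, 2.56], [-1.23, 4.37], [0.02, 3.11], [-2.88, 2.88]. Speed limits (rad/s): [2.39, 2.39, 3.01, 3.14, 3.14, 3.14].

### API

Orientations are given as a unit quaternion [w, x, y, z].
In Python, from rig import ctrl gives the robot as it stands.
- The arm moves only by the tool send_rows, never from a script. Its argument "targets" is a list of rows, each a list of 7 numbers: the closure, from -1 (fully open) to 1 (shut), so that 0 is half open, then the shift along the tool's x, y, z in m, then the turn, a rotation vector about the tool's x, y, z in rad. In form: [[claw, dx, dy, dz, ax, ay, az], ...]. A call has exactly 10 rows; each row shifts and turns the commanded pose from where the row before left it, along the tool's axes as they then stand; what a row does not reach is not made up. A row lasts 1/8 s, in which the tool goes at most 62.5 mm and 10.7 degrees, less where a joint would pass 70% of its speed; a pose out of reach is approached as far as the arm can. A call with a gripper value outside its range is refused whole. The fingers move at their own pace and stop on an object; "squeeze" is the grip in N (left out, the last holds). Time passes only in rows, so rows that do not move let the fingers close, or fill a call up. It gives the time, the measured TCP pose, the force, the opening and the grip force at its end, in the units of the state.
- ctrl.sense(): the state, without advancing time (a new reading comes with each control period).
- ctrl.capture(name): name is "side" or "top"; returns a dict with "img" (420x560x3 uint8, red, green, blue), "camera_matrix" (3x3 intrinsics, pixels), "R" (3x3) and "t" (3): a world point X has camera coordinates R X + t. Camera axes: x right, y down, z forward; pixel columns grow to the right and rows downward; lengths in mm; the calibration is good to about 2 mm. A picture is of the moment at which its call begins. There is no depth.
- ctrl.finish_job(): hands the job in; it is judged then, once.
Trained networks look in a picture, given as the dict that the camera call returned (one of the last four; its "shot" number tells which), for a name from the list of things; names that differ only in an ending like _2 or _b are one class to them, and where a whole thing is asked for, a point or a joint stands for the part that bears it (a point fixed in the world has none). Each returns a list of dicts, best first, with "score" (0 to 1); they miss things now and then, are a little off and sometimes report something else, mostly with a low value. They report only what shows in the picture. A call takes as long as a camera call. They do not tell look-alikes from the thing itself.
- ctrl.boxes_of(query, picture): "extent" ([left, top, width, height] in pixels, round what is visible of it).
- ctrl.landmark_of(query, picture): "point" ([column, row] in pixels: a listed point, or the origin of a listed thing).
The state is a dict: "time_s": time; "joints": joint angles; "dq": joint speeds; "tau": joint torques, N m; "eef_pos": TCP position; "ee_rot": TCP orientation; "force": force on the tool from outside, world axes, zero at the start; "wrist_torque": the same for the moment, N m; "grip_width": opening from 0.0 (shut) to 1.0 (fully open); "grip_force": force on a finger pad.
Only numpy, scipy, OpenCV 4.12 (cv2) and the standard library are available. Lean on these libraries where they do the work, as an engineer would, in place of code of your own. Each camera call takes 0.05 s, during which the arm holds its last target. There are 200 camera calls.

## Working session

There is one attempt and no reset: what is moved stays moved. The work goes in short steps, Python scripts to look and compute and a tool call to move; the robot and the scene stay as the last step left them, time stands still between calls to the robot, and variables do not carry over. Pictures are saved under pics/ and viewed, at most 10 in all, crops included, and the job is handed in when it is done.

Besides the shell and the picture viewer there is one more tool, called after ">>>" by a JSON object that holds its "fn" and its "kwargs". send_rows: Moves the arm, as the interface text tells. Its arguments: {"type":"object","properties":{"targets":{"type":"array"},"squeeze":{"type":"number"}},"required":["targets"]}

```bash
mkdir -p pics
cat > h.py <<'E'
import numpy as np, cv2
from rig import ctrl
def ray(p,uv):
    K=np.array(p["camera_matrix"]);R=np.array(p["R"]);t=np.array(p["t"]).ravel()
    d=R.T@np.linalg.inv(K)@np.array([uv[0],uv[1],1.]);return -R.T@t,d
def atz(p,uv,z):
    c,d=ray(p,uv);return c+d*(z-c[2])/d[2]
def proj(p,X):
    K=np.array(p["camera_matrix"]);R=np.array(p["R"]);t=np.array(p["t"]).ravel()
    q=K@(R@np.array(X,float)+t);return q[:2]/q[2]
def tri(p1,u1,p2,u2):
    c1,d1=ray(p1,u1);c2,d2=ray(p2,u2)
    s=np.linalg.lstsq(np.c_[d1,-d2],c2-c1,rcond=None)[0]
    a=c1+d1*s[0];b=c2+d2*s[1];return (a+b)/2,np.linalg.norm(a-b)
def save(p,n,crop=None,s=1):
    im=p["img"][:,:,::-1]
    if crop: l,t,w,h=crop; im=im[t:t+h,l:l+w]
    cv2.imwrite("pics/"+n,cv2.resize(im,None,fx=s,fy=s,interpolation=cv2.INTER_CUBIC))
E
python3 - <<'E'
from h import *
P={n:ctrl.capture(n) for n in("side","top")}
np.set_printoptions(precision=1,suppress=True)
cv2.imwrite("pics/a.png",np.hstack([cv2.resize(P[n]["img"][:,:,::-1],(400,300)) for n in P]))
for n in P: save(P[n],n+".png",s=1.4)
for n in P:
    p=P[n]; print(n, -np.array(p["R"]).T@np.array(p["t"]).ravel())
    for q in("clevis_slot","wing_pin_grip","wing_pin_tip","clevis","pin_rack","knob_pin","sand_block","wax_tin"):
        print(q,[(np.array(d["point"]),round(d["score"],2)) for d in ctrl.landmark_of(q,p)][:4],[(d["extent"],round(d["score"],2)) for d in ctrl.boxes_of(q,p)][:4])
print(ctrl.sense())
E
```

```text
side [339.8 851.3 581. ]
clevis_slot [(array([297.9, 258.7]), 0.74)] [([235.2, 244.8, 125.5, 52.7], 0.88)]
wing_pin_grip [(array([225.2, 228. ]), 0.8), (array([357.9, 225. ]), 0.6), (array([384.4, 214.3]), 0.6), (array([317.7, 208.8]), 0.55)] [([219.7, 216.7, 16.0, 33.6], 0.81), ([378.8, 209.9, 15.9, 31.5], 0.79), ([350.1, 218.7, 15.6, 33.4], 0.68), ([312.8, 197.8, 12.0, 24.1], 0.6)]
wing_pin_tip [(array([350.5, 252.2]), 0.81), (array([377.4, 240.8]), 0.62), (array([227.1, 249.8]), 0.59)] [([219.1, 216.1, 16.0, 34.9], 0.71), ([376.2, 208.3, 15.4, 31.1], 0.6), ([345.3, 218.7, 19.6, 31.7], 0.54), ([311.4, 203.8, 9.0, 13.4], 0.52)]
clevis [(array([300.4, 278.6]), 0.76), (array([317.5, 207.4]), 0.15)] [([240.3, 246.9, 118.3, 47.1], 0.62)]
pin_rack [(array([295.7, 230.6]), 0.59)] [([261.1, 200.2, 74.8, 48.9], 0.96)]
knob_pin [(array([278., 222.]), 0.57)] [([272.7, 198.1, 16.1, 20.1], 0.72)]
sand_block [(array([199.3, 226.3]), 0.64)] [([181.7, 203.8, 38.7, 35.3], 0.67)]
wax_tin [(array([353.9, 206.7]), 0.67)] [([341.5, 189.8, 31.1, 28.2], 0.97)]
top [410.1 180.9 919.9]
clevis_slot [(array(
[... 429 characters left out ...]
)]
pin_rack [(array([298.9, 226.3]), 0.81)] [([285.1, 194.0, 25.7, 61.8], 0.97)]
knob_pin [(array([295.3, 207.7]), 0.46)] [([291.6, 201.5, 8.3, 10.4], 0.52)]
sand_block [(array([283.2, 140.8]), 0.64)] [([263.6, 126.0, 36.5, 21.7], 0.77)]
wax_tin [(array([350.4, 273.4]), 0.84)] [([337.9, 258.4, 29.6, 30.7], 0.93)]
{'time_s': 1.7, 'joints': array([ 1.1,  0.3,  1.5,  0. ,  1.3, -0.2]), 'dq': array([ 0., -0.,  0.,  0.,  0.,  0.]), 'tau': array([  0. , -41.2, -26. ,  -0. ,   0. ,  -0. ]), 'eef_pos': array([119.1, 511.3, 231.3]), 'ee_rot': array([-0. ,  0.1,  1. , -0. ]), 'force': array([ 0. ,  0.5, -0.3]), 'wrist_torque': array([-0., -0., -0.]), 'grip_force': 0.0, 'grip_width': 1.001020744421378}
```

View pictures.

View pics/side.png

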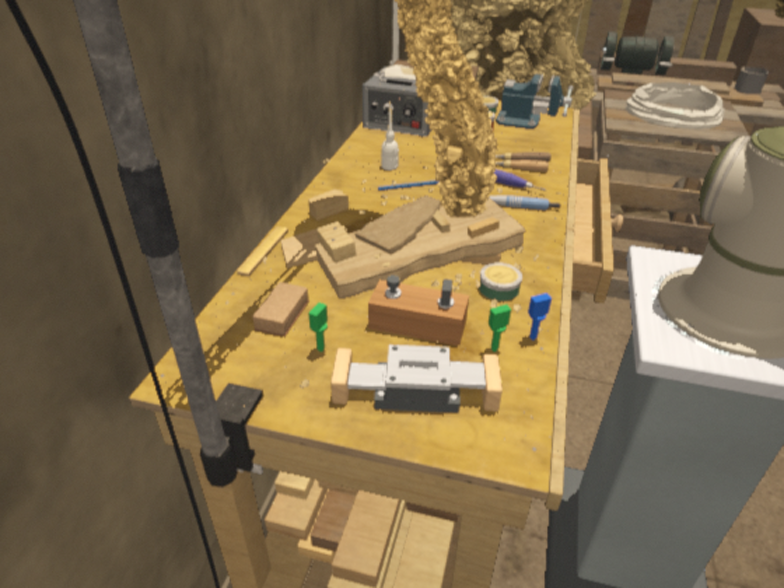

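View pics/top.png

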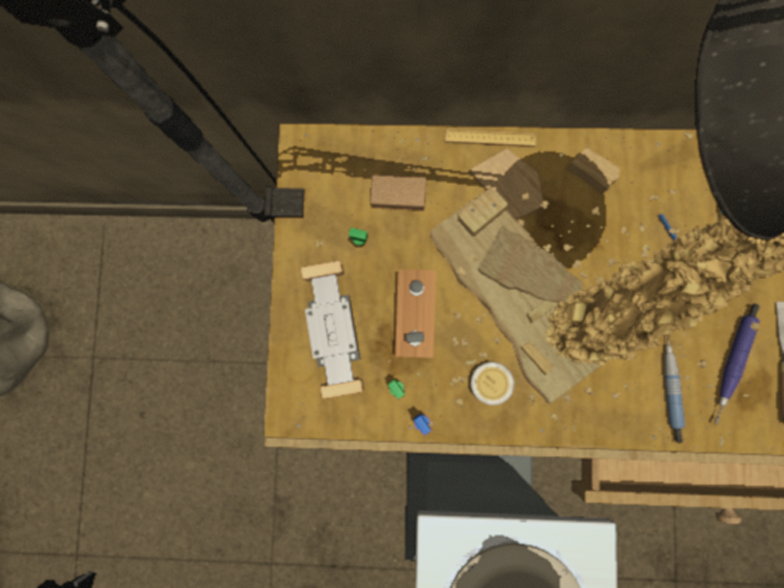

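Candidates for the wing pin (side px / top px): the steel one in the rack at (318,209)/(296,239); green look-alikes at (225,228)/(255,170) and (358,225)/(283,278); a blue one at (384,214)/(301,303); and the round knob in the rack at (281,205)/(296,206). I choose the steel flat-winged one in the rack. I check it in a crop and compute positions.

Run:
```python
from h import *
np.set_printoptions(precision=1,suppress=True)
s=ctrl.capture("side");t=ctrl.capture("top")
a=s["img"][190:250,255:345,::-1];b=t["img"][190:260,270:345,::-1]; c=t["img"][180:290,205:270,::-1]
R=lambda i:cv2.resize(i,(int(i.shape[1]*560/i.shape[0]),560) if i is c else (440,int(i.shape[0]*440/i.shape[1])),interpolation=cv2.INTER_CUBIC)
A,B,C=R(a)[:280],R(b)[:,:],R(c)
H=np.zeros((560,800,3),np.uint8);H[:280,:440]=A[:280];B=cv2.resize(B,(300,280));H[280:,:300]=B;H[:,440:440+min(C.shape[1],360)]=C[:,:360]
cv2.imwrite("pics/crop.png",H)
print("grip tri",tri(s,(317.7,208.8),t,(296.3,238.7)))
print("knob", tri(s,(281,205),t,(296,206)))
print("slot",tri(s,(297.9,258.7),t,(234,234.5)), atz(t,(234,234.5),50))
print("clevis",tri(s,(300.4,278.6),t,(237.2,236.8)))
print("rack",tri(s,(295.7,230.6),t,(298.9,226.3)))
for n,u in dict(g1=(255,170),g2=(283,278),bl=(301,303)).items(): print(n,atz(t,u,50))
print("tin",atz(t,(350,273),15),"sand",atz(t,(283,138),28))
for q in [(119,511,231),(0,0,0),(700,400,0)]: print(q,proj(s,q),proj(t,q))
```

```text
grip tri (array([439.3, 171.3,  68.2]), np.float64(3.8042185931131636))
knob (array([513.7, 174.1,  64.3]), np.float64(0.12885560796048912))
slot (array([446.4, 310.4,  55. ]), np.float64(1.268668116276511)) [447.2 311.3  50. ]
clevis (array([441.5, 309.9,   5. ]), np.float64(4.788204905421638))
rack (array([477.7, 166. ,  -3.6]), np.float64(8.547275746381292))
g1 [595.5 269.5  50. ]
g2 [354.3 198.4  50. ]
bl [301.4 157.4  50. ]
tin [368.3  46.   15. ] sand [678.2 208.5  28. ]
(119, 511, 231) [569.9 325. ] [ 94.5 417.5]
(0, 0, 0) [522.  221.3] [367.7 440. ]
(700, 400, 0) [150.2 287.2] [205.3 131. ]
```

View pics/crop.png

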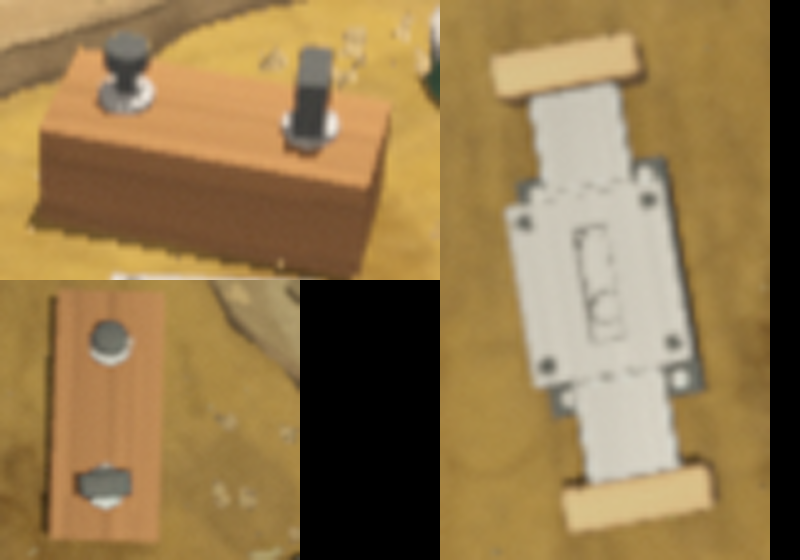

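The crop confirms it: steel flat wing at the −x end of the rack, wide side along world y; the round knob at the other end. In the slot, the upper bar's hole shows near the lower (−x) end, so clevis +y points to about −x. I now refine the poses by edge fit.

```bash
cat > fit.py <<'E'
from h import *
from scipy.optimize import differential_evolution as DE
def grad(p):
    g=cv2.GaussianBlur(cv2.cvtColor(p["img"],cv2.COLOR_RGB2GRAY).astype(np.float32),(0,0),0.8)
    return np.hypot(cv2.Sobel(g,5,1,0),cv2.Sobel(g,5,0,1))
def rect(w,l,z,n=40):
    a=np.linspace(-.5,.5,n)
    q=np.vstack([np.c_[a*w,0*a+l/2],np.c_[a*w,0*a-l/2],np.c_[0*a+w/2,a*l],np.c_[0*a-w/2,a*l]])
    return np.c_[q,0*q[:,0]+z]
def fit(pics,pts,x0,d,off=False):
    G=[grad(p) for p in pics]
    def cost(v):
        x,y,th=v[:3];c,s=np.cos(th),np.sin(th)
        X=pts@np.array([[c,s,0],[-s,c,0],[0,0,1]])+[x,y,0];tot=0
        for p,g in zip(pics,G):
            q=np.array(p["camera_matrix"])@(np.array(p["R"])@X.T+np.array(p["t"]).reshape(3,1));q=(q[:2]/q[2]).astype(np.float32)
            tot+=np.sqrt(cv2.remap(g,q[0][None],q[1][None],1)).mean()
        return -tot
    r=DE(cost,[(a-b,a+b) for a,b in zip(x0,d)],seed=0,maxiter=150,tol=1e-8);return r.x,r.fun
E
python3 - <<'E'
from fit import *
np.set_printoptions(precision=2,suppress=True)
s=ctrl.capture("side");t=ctrl.capture("top")
pl=np.vstack([rect(70,80,50),rect(14,50,50,25)])
rk=rect(60,140,50)
for ps,n in(([s],"s"),([t],"t"),([s,t],"st")):
    print(n,"plate",fit(ps,pl,(447,311,-1.8),(15,15,.5)),"rack",fit(ps,rk,(477,170,-1.57),(15,15,.4)))
wing=np.vstack([rect(14,28,85,15)])
print("wing top",atz(t,(295.6,240.6),85), fit([t],wing,(437,171,0),(10,10,.5)))
print("knob top",atz(t,(270+110.5/4-.5,190+59/4-.5),80))
print("upper hole",atz(t,(205+163.5/5.09-.5,180+303.5/5.09-.5),39))
from scipy.spatial.transform import Rotation as Ro
S=ctrl.sense();q=S["ee_rot"];print(q,Ro.from_quat(q,scalar_first=True).as_matrix(),S["time_s"])
E
```

```text
s plate (array([444.01, 307.81,  -1.31]), np.float64(-12.712265014648438)) rack (array([476.42, 173.25,  -1.57]), np.float64(-10.215500831604004))
t plate (array([446.93, 307.96,  -1.35]), np.float64(-9.284499168395996)) rack (array([476.46, 171.56,  -1.58]), np.float64(-7.966763973236084))
st plate (array([444.4 , 307.79,  -1.32]), np.float64(-21.7374267578125)) rack (array([476.41, 171.9 ,  -1.58]), np.float64(-18.033905029296875))
wing top [436.51 173.12  85.  ] (array([437.16, 174.77,   0.13]), np.float64(-10.48397445678711))
knob top [515.6  171.83  80.  ]
upper hole [437.36 306.5   39.  ]
[-0.    0.11  0.99 -0.  ] [[-0.97  0.23 -0.  ]
 [ 0.23  0.97 -0.  ]
 [ 0.   -0.   -1.  ]] 1.9
```

>>> {"fn": "send_rows", "kwargs": {"targets": [[-0.3,-0.0387,-0.0256,0.0071,0,0,0],[-0.3,-0.0387,-0.0256,0.0071,0,0,0],[-0.3,-0.0387,-0.0256,0.0071,0,0,0],[-0.3,-0.0387,-0.0256,0.0071,0,0,0],[-0.3,-0.0387,-0.0256,0.0071,0,0,0],[-0.3,-0.0387,-0.0256,0.0071,0,0,0],[-0.3,-0.0387,-0.0256,0.0071,0,0,0],[-0.3,-0.0387,-0.0256,0.0071,0,0,0],[-0.3,-0.0387,-0.0256,0.0071,0,0,0],[-0.3,-0.0387,-0.0256,0.0071,0,0,0]], "squeeze": 60}}

```text
time_s: 3.15
eef_pos: [439.0, 172.9, 160.2]
ee_rot: [0.0, 0.114, 0.993, 0.0]
force: [0.7, 0.9, 0.5]
grip_width: 0.648
grip_force: 0.0
```

>>> {"fn": "send_rows", "kwargs": {"targets": [[-0.3,0,0,0,0,0,0.17],[-0.3,0,0,0,0,0,0.17],[-0.3,0,0,0,0,0,0.17],[-0.3,0,0,0,0,0,0.17],[-0.3,0,0,0,0,0,0.17],[-0.3,0,0,0,0,0,0.17],[-0.3,0,0,0,0,0,0.187],[-0.3,0,0,0.02,0,0,0],[-0.3,0,0,0.02,0,0,0],[-0.3,0,0,0,0,0,0]]}}

```text
time_s: 4.4
eef_pos: [437.3, 174.1, 119.5]
ee_rot: [-0.001, 0.658, 0.753, -0.001]
force: [0.1, -0.3, -0.3]
grip_width: 0.65
grip_force: 0.0
```

>>> {"fn": "send_rows", "kwargs": {"targets": [[-0.3,-0.0017,-0.001,0.01,0,0,0],[-0.3,0,0,0.015,0,0,0],[-0.3,0,0,0.015,0,0,0],[-0.3,0,0,0.012,0,0,0],[-0.3,0,0,0.0095,0,0,0],[-0.3,0,0,0,0,0,0],[0.4,0,0,0,0,0,0],[1,0,0,0,0,0,0],[1,0,0,0,0,0,0],[1,0,0,0,0,0,0]], "squeeze": 60}}

```text
time_s: 5.65
eef_pos: [437.5, 172.4, 59.2]
ee_rot: [0.0, 0.658, 0.753, 0.0]
force: [-0.7, -0.6, 6.5]
grip_width: 0.156
grip_force: 58.9
```

>>> {"fn": "send_rows", "kwargs": {"targets": [[1,0,0,0,0,0,0],[1,0,0,0,0,0,0],[1,0,0,0,0,0,0],[1,0,0,0,0,0,0],[1,0,0,0,0,0,0],[1,0,0,0,0,0,0],[1,0,0,0,0,0,0],[1,0,0,0,0,0,0],[1,0,0,0,0,0,0],[1,0,0,0,0,0,0]]}}

```text
time_s: 6.9
eef_pos: [437.5, 172.4, 59.2]
ee_rot: [0.0, 0.658, 0.753, 0.0]
force: [-0.6, 0.0, 6.8]
grip_width: 0.152
grip_force: 58.9
```

>>> {"fn": "send_rows", "kwargs": {"targets": [[1,0,0,-0.004,0,0,0],[1,0,0,-0.006,0,0,0],[1,0,0,-0.01,0,0,0],[1,0,0,-0.015,0,0,0],[1,0,0,-0.015,0,0,0],[1,0,0,-0.015,0,0,0],[1,0,0,-0.01,0,0,0],[1,0,0,0,0,0,0],[1,0,0,0,0,0,0],[1,0,0,0,0,0,0]]}}

```text
time_s: 8.15
eef_pos: [436.9, 172.4, 133.3]
ee_rot: [-0.0, 0.658, 0.753, -0.0]
force: [0.4, -0.4, -0.8]
grip_width: 0.155
grip_force: 58.5
```

>>> {"fn": "send_rows", "kwargs": {"targets": [[1,0.02205,0.0031,0,0,0,0],[1,0.02205,0.0031,0,0,0,0],[1,0.02205,0.0031,0,0,0,0],[1,0.02205,0.0031,0,0,0,0],[1,0.02205,0.0031,0,0,0,0],[1,0.02205,0.0031,0,0,0,0],[1,0,0,0.02,0,0,-0.106],[1,0,0,0.015,0,0,0],[1,0,0,0,0,0,0],[1,0,0,0,0,0,0]]}}

```text
time_s: 9.4
eef_pos: [438.1, 305.9, 99.3]
ee_rot: [0.0, 0.618, 0.787, 0.0]
force: [-0.1, -0.3, -1.0]
grip_width: 0.151
grip_force: 58.5
```

Run:
```python
from fit import *
np.set_printoptions(precision=2,suppress=True)
s=ctrl.capture("side");t=ctrl.capture("top")
a=cv2.resize(s["img"][180:310,230:370,::-1],(560,520),interpolation=2)
b=cv2.resize(t["img"][180:310,205:265,::-1],(240,520),interpolation=2)
cv2.imwrite("pics/c.png",np.hstack([a,b]))
S=ctrl.sense();e=S["eef_pos"];print(S["time_s"],e,S["force"])
for q in("wing_pin_tip","wing_pin_grip","clevis_slot"): print(q,[(np.array(d["point"]),round(d["score"],2)) for d in ctrl.landmark_of(q,s)][:5])
tip=np.array([e[0],e[1],e[2]-53.2]);print("exp tip",tip,proj(s,tip),"grip",proj(s,e+[0,0,10.8]))
for y in(0,1):print(proj(s,(445,307.8,50)),proj(s,(437.4,306,39)))
```

```text
9.5 [438.18 306.01  99.45] [ 0.32  0.6  -2.23]
wing_pin_tip [(array([216.2, 248.4]), 0.81), (array([352.6, 257.5]), 0.73), (array([302.5, 264.5]), 0.7), (array([376.3, 237.9]), 0.48)]
wing_pin_grip [(array([385.8, 258.5]), 0.86), (array([303.2, 235.3]), 0.73), (array([210.2, 269.1]), 0.72), (array([376. , 244.4]), 0.69)]
clevis_slot [(array([299.6, 259.7]), 0.72)]
exp tip [438.18 306.01  46.25] [302.31 261.38] grip [303.95 234.5 ]
[298.51 259.83] [302.56 264.33]
[298.51 259.83] [302.56 264.33]
```

View pics/c.png

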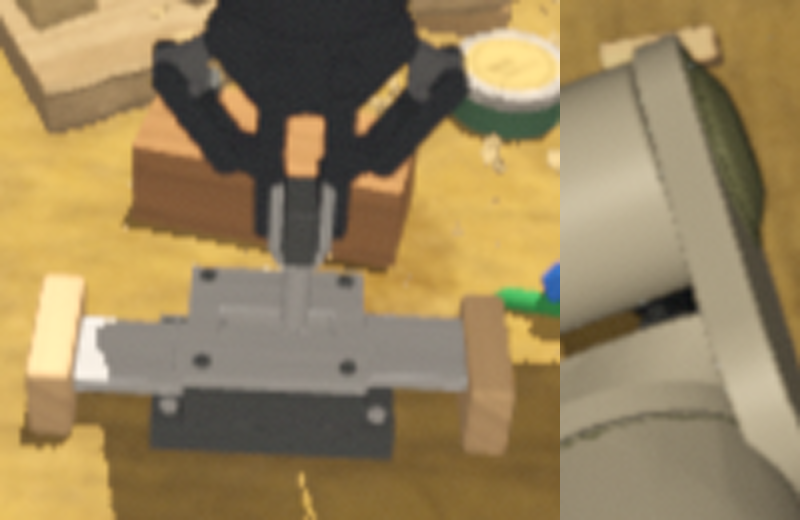

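The side view shows the tip already just inside the slot (crop (297,325), px 304,261), over the upper bar's hole area. The green and blue look-alikes seem to have toppled by themselves. I lower it gently.

>>> {"fn": "send_rows", "kwargs": {"targets": [[1,0,0,0.0015,0,0,0],[1,0,0,0.0015,0,0,0],[1,0,0,0.0015,0,0,0],[1,0,0,0.0015,0,0,0],[1,0,0,0.001,0,0,0],[1,0,0,0.001,0,0,0],[1,0,0,0.001,0,0,0],[1,0,0,0,0,0,0],[1,0,0,0,0,0,0],[1,0,0,0,0,0,0]]}}

```text
time_s: 10.9
eef_pos: [437.8, 306.0, 89.8]
ee_rot: [0.0, 0.617, 0.787, 0.0]
force: [0.5, 0.2, -2.1]
grip_width: 0.152
grip_force: 58.5
```

>>> {"fn": "send_rows", "kwargs": {"targets": [[1,0,0,0.001,0,0,0],[1,0,0,0.001,0,0,0],[1,0,0,0.001,0,0,0],[1,0,0,0.001,0,0,0],[1,0,0,0.001,0,0,0],[1,0,0,0.001,0,0,0],[1,0,0,0.001,0,0,0],[1,0,0,0.001,0,0,0],[1,0,0,0.001,0,0,0],[1,0,0,0,0,0,0]]}}

```text
time_s: 12.15
eef_pos: [437.7, 306.0, 81.1]
ee_rot: [-0.0, 0.617, 0.787, -0.0]
force: [-5.1, -1.4, 3.6]
grip_width: 0.151
grip_force: 59.4
```

>>> {"fn": "send_rows", "kwargs": {"targets": [[1,0,0.001,0,0,0,0],[1,0,0.001,0,0,0,0],[1,0,0.001,0,0,0,0],[1,0,0.001,0,0,0,0],[1,0,0.001,0,0,0,0],[1,0,0.001,0,0,0,0],[1,0,0.001,0.0002,0,0,0],[1,0,0.001,0.0002,0,0,0],[1,0,0,0,0,0,0],[1,0,0,0,0,0,0]]}}

```text
time_s: 13.4
eef_pos: [444.7, 307.6, 80.9]
ee_rot: [-0.001, 0.617, 0.787, -0.001]
force: [-8.4, -3.1, 10.8]
grip_width: 0.151
grip_force: 60.4
```

>>> {"fn": "send_rows", "kwargs": {"targets": [[1,0,0,-0.0004,0,0,0],[1,0,0,0,0,0,0],[1,0,0.001,0,0,0,0],[1,0,0.001,0,0,0,0],[1,0,0.001,0,0,0,0],[1,0,0.001,0,0,0,0],[1,0,0.001,0,0,0,0],[1,0,0,0,0,0,0],[1,0,0,0,0,0,0],[1,0,0,0,0,0,0]]}}

```text
time_s: 14.65
eef_pos: [449.4, 308.7, 81.0]
ee_rot: [-0.001, 0.617, 0.787, -0.001]
force: [-8.4, -4.8, 7.5]
grip_width: 0.149
grip_force: 60.1
```

>>> {"fn": "send_rows", "kwargs": {"targets": [[1,0,0,-0.0004,0,0,0],[1,-0.0003,0,0,0,0,0],[1,0,0.001,0,0,0,0],[1,0,0.001,0,0,0,0],[1,0,0.001,0,0,0,0],[1,0,0.001,0,0,0,0],[1,0,0,0,0,0,0],[1,0,0,0,0,0,0],[1,0,0,0,0,0,0],[1,0,0,0,0,0,0]]}}

```text
time_s: 15.9
eef_pos: [453.2, 309.4, 81.0]
ee_rot: [-0.001, 0.617, 0.787, -0.001]
force: [-7.4, -3.3, 4.8]
grip_width: 0.155
grip_force: 59.7
```

>>> {"fn": "send_rows", "kwargs": {"targets": [[1,0,0.001,0,0,0,0],[1,0,0.001,0,0,0,0],[1,0,0.001,0,0,0,0],[1,0,0.001,0,0,0,0],[1,0,0,0,0,0,0],[1,0,-0.0005,0,0,0,0],[1,0,-0.0005,0,0,0,0],[1,0,0,0.0005,0,0,0],[1,0,0,0.0005,0,0,0],[1,0,0,0,0,0,0]]}}

```text
time_s: 17.15
eef_pos: [457.3, 310.5, 80.6]
ee_rot: [0.0, 0.617, 0.787, 0.0]
force: [-5.2, -3.6, 6.3]
grip_width: 0.155
grip_force: 59.7
```

>>> {"fn": "send_rows", "kwargs": {"targets": [[1,0,0.001,0,0,0,0],[1,0,0.001,0,0,0,0],[1,0,0.001,0,0,0,0],[1,0,0,0,0,0,0],[1,0,-0.0005,0,0,0,0],[1,0,-0.0005,0,0,0,0],[1,0,0,0.0004,0,0,0],[1,0,0,0.0004,0,0,0],[1,0,0,0.0004,0,0,0],[1,0,0,0,0,0,0]]}}

```text
time_s: 18.4
eef_pos: [459.4, 311.1, 79.0]
ee_rot: [0.0, 0.617, 0.787, 0.0]
force: [-0.7, -0.4, -1.1]
grip_width: 0.152
grip_force: 58.6
```

>>> {"fn": "send_rows", "kwargs": {"targets": [[1,0,0,0.0008,0,0,0],[1,0,0,0.0008,0,0,0],[1,0,0,0.0008,0,0,0],[1,0,0,0.0008,0,0,0],[1,0,0,0.0008,0,0,0],[1,0,0,0,0,0,0],[1,0,0,0,0,0,0],[1,0,0,0,0,0,0],[1,0,0,0,0,0,0],[1,0,0,0,0,0,0]]}}

```text
time_s: 19.65
eef_pos: [460.1, 311.1, 76.0]
ee_rot: [0.001, 0.617, 0.787, 0.001]
force: [-0.0, -1.6, 7.6]
grip_width: 0.149
grip_force: 59.9
```

>>> {"fn": "send_rows", "kwargs": {"targets": [[1,0,0,-0.0006,0,0,0],[1,0,0.0007,0,0,0,0],[1,0,0.0007,0,0,0,0],[1,0,0.0006,0,0,0,0],[1,0,0,0,0,0,0],[1,0,0,0.0006,0,0,0],[1,0,0,0.0005,0,0,0],[1,0,0,0.0005,0,0,0],[1,0,0,0,0,0,0],[1,0,0,0,0,0,0]]}}

```text
time_s: 20.9
eef_pos: [461.2, 311.3, 73.9]
ee_rot: [0.0, 0.617, 0.787, -0.0]
force: [0.8, -2.3, 2.7]
grip_width: 0.151
grip_force: 59.3
```

>>> {"fn": "send_rows", "kwargs": {"targets": [[1,-0.0004,0,0,0,0,0],[1,0,0.0003,0,0,0,0],[1,0,0,0.0008,0,0,0],[1,0,0,0.0008,0,0,0],[1,0,0,0.0006,0,0,0],[1,0,0,0.0004,0,0,0],[1,0,0,0,0,0,0],[1,0,0,0,0,0,0],[1,0,0,0,0,0,0],[1,0,0,0,0,0,0]]}}

```text
time_s: 22.15
eef_pos: [461.5, 311.1, 71.3]
ee_rot: [-0.0, 0.617, 0.787, -0.0]
force: [-1.0, -1.5, 1.1]
grip_width: 0.15
grip_force: 59.2
```

>>> {"fn": "send_rows", "kwargs": {"targets": [[1,0,-0.0015,0,0,0,0],[1,0,-0.0018,0,0,0,0],[1,0,-0.002,0,0,0,0],[1,0,-0.002,0,0,0,0],[1,0,-0.002,0,0,0,0],[1,0,-0.002,0,0,0,0],[1,0,-0.002,0,0,0,0],[1,0,-0.002,0,0,0,0],[1,0,-0.0017,0,0,0,0],[1,0,0,0,0,0,0]]}}

```text
time_s: 23.4
eef_pos: [446.9, 307.8, 71.7]
ee_rot: [0.001, 0.617, 0.787, 0.003]
force: [9.0, 3.5, -6.8]
grip_width: 0.152
grip_force: 58.7
```

>>> {"fn": "send_rows", "kwargs": {"targets": [[1,0,-0.001,0,0,0,0],[1,0,-0.001,0,0,0,0],[1,0,0,0,0,0,0],[1,0,0.0005,0,0,0,0],[1,0,0.0005,0,0,0,0],[1,0,0,0.0006,0,0,0],[1,0,0,0.0006,0,0,0],[1,0,0,0.0006,0,0,0],[1,0,0,0,0,0,0],[1,0,0,0,0,0,0]]}}

```text
time_s: 24.65
eef_pos: [445.4, 307.4, 70.3]
ee_rot: [0.001, 0.617, 0.787, 0.002]
force: [5.6, 2.2, 1.3]
grip_width: 0.15
grip_force: 59.7
```

>>> {"fn": "send_rows", "kwargs": {"targets": [[1,0,0.0005,0,0,0,0],[1,0,0,0.0008,0,0,0],[1,0,0,0.0008,0,0,0],[1,0,0,0.0008,0,0,0],[1,0,0,0.0006,0,0,0],[1,0,0,0,0,0,0],[1,0,0,0,0,0,0],[1,0,0,0,0,0,0],[1,0,0,0,0,0,0],[1,0,0,0,0,0,0]]}}

```text
time_s: 25.9
eef_pos: [445.5, 307.4, 67.0]
ee_rot: [0.001, 0.617, 0.787, 0.001]
force: [6.2, 2.1, 1.1]
grip_width: 0.153
grip_force: 59.6
```

Tip at about 14 mm, so it is in the base hole. I carry on down with easing.

>>> {"fn": "send_rows", "kwargs": {"targets": [[1,0,0.0003,0.0005,0,0,0],[1,0,0,0.0008,0,0,0],[1,0,0,0.0008,0,0,0],[1,0,0,0.0008,0,0,0],[1,0,0,0.0006,0,0,0],[1,0,0,0.0005,0,0,0],[1,0,0,0,0,0,0],[1,0,0,0,0,0,0],[1,0,0,0,0,0,0],[1,0,0,0,0,0,0]]}}

```text
time_s: 27.15
eef_pos: [445.6, 307.4, 62.9]
ee_rot: [0.0, 0.617, 0.787, 0.001]
force: [5.3, 1.8, 0.7]
grip_width: 0.15
grip_force: 59.7
```

>>> {"fn": "send_rows", "kwargs": {"targets": [[1,0,0.0003,0.0008,0,0,0],[1,0,0,0.0008,0,0,0],[1,0,0,0.0006,0,0,0],[1,0,0,0.0006,0,0,0],[1,0,0,0.0005,0,0,0],[1,0,0,0.0005,0,0,0],[1,0,0,0,0,0,0],[1,0,0,0,0,0,0],[1,0,0,0,0,0,0],[1,0,0,0,0,0,0]]}}

```text
time_s: 28.4
eef_pos: [445.7, 307.3, 59.3]
ee_rot: [0.0, 0.617, 0.787, 0.001]
force: [4.7, 2.0, 5.1]
grip_width: 0.154
grip_force: 60.3
```

>>> {"fn": "send_rows", "kwargs": {"targets": [[1,0,0.0003,0,0,0,0],[1,0,0,0.0003,0,0,0],[1,0,0,0,0,0,0],[0.5,0,0,0,0,0,0],[0.2,0,0,0,0,0,0],[-0.2,0,0,0,0,0,0],[-0.3,0,0,0,0,0,0],[-0.3,0,0,0,0,0,0],[-0.3,0,0,0,0,0,0],[-0.3,0,0,0,0,0,0]], "squeeze": 20}}

```text
time_s: 29.65
eef_pos: [445.4, 307.2, 58.5]
ee_rot: [-0.0, 0.617, 0.787, -0.0]
force: [0.6, 0.1, -0.7]
grip_width: 0.653
grip_force: 0.0
```

>>> {"fn": "send_rows", "kwargs": {"targets": [[-0.3,0,0,-0.005,0,0,0],[-0.3,0,0,-0.01,0,0,0],[-0.3,0,0,-0.02,0,0,0],[-0.3,0,0,-0.03,0,0,0],[-0.3,0,0,-0.03,0,0,0],[-0.3,-0.03,0,-0.03,0,0,0],[-0.3,-0.05,0,0,0,0,0],[-0.3,-0.05,0,0,0,0,0],[-0.3,-0.05,0,0,0,0,0],[-0.3,0,0,0,0,0,0]]}}

```text
time_s: 30.9
eef_pos: [489.1, 129.9, 184.3]
ee_rot: [0.0, 0.619, 0.786, 0.0]
force: [0.5, 0.6, 0.8]
grip_width: 0.649
grip_force: 0.0
```

Run:
```python
from h import *
s=ctrl.capture("side")
save(s,"d.png",(180,180,230,150),3)
for q in("wing_pin_grip","clevis_slot"): print(q,[(np.array(d["point"]),round(d["score"],2)) for d in ctrl.landmark_of(q,s)][:5])
print(proj(s,(445.3,307.6,70)));S=ctrl.sense();print(S["time_s"],S["eef_pos"],S["force"])
```

```text
wing_pin_grip [(array([386.9, 256.6]), 0.95), (array([211.8, 269.5]), 0.57), (array([375.2, 247.2]), 0.49), (array([354.7, 204.6]), 0.36)]
clevis_slot [(array([297.1, 258.3]), 0.85)]
[298.80549239 251.57453572]
31.05 [488.24439221 133.00849631 183.91115649] [-0.68278735  0.05950872  0.11221241]
```

View pics/d.png

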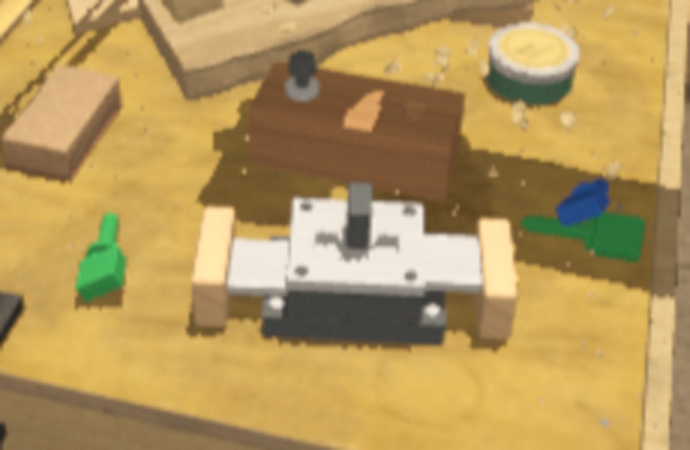

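The picture shows the pin upright in the middle of the slot (crop (358,217), px 299,252, against an expected 298.8,251.6). The collar height matches the rack reading, the gripper is clear, and the knob pin, block and tin are in place. I hand it in.

```bash
python3 -c "
from rig import ctrl
print(ctrl.finish_job())"
```

```text
the job is handed in; nothing more can be done
None
```

The wing pin is threaded through the clevis slot and both bars into the base hole, its collar height matches the rack reading, and the job was handed in after about 31 s; the hand-in call returned no verdict. The green and blue look-alikes toppled during the run, and I did not establish why.

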